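# Unbolt the card chest and slide its lid open

### The job

Open the card chest: draw the brass bolt out of the dark block on the lid, lay its handle fully down into the side notch at the end of its slot away from the lid so that it stays drawn, and only then slide the lid all the way open. Leave the bolt parked, and do not shift or tip the bottle, mug, candlestick or card box standing around the chest.

Things in the scene. Friction and masses are not known exactly. Their poses are not given: they have to be found in the camera images.
- chest: Wooden card chest, 260 (its x) x 150 (its y) x 65 mm high, cannot move. Origin: centre of its underside, on the table; z up. x -130 to +20 mm is a closed deck, top at z 65 mm, carrying the bolt housing. The lid covers x 20 to 130 mm, top at z 65 mm, under lips 6 mm high at x 15 to 30 and 112 to 130 mm. All mm below are in the chest's frame.
- housing (a point): Middle of the roof of the dark steel bolt housing on the deck (x -53, y 0, z 106 mm; axes as the chest's): a tube along x, from x -122 to +15, y -18.5 to +18.5, z 65 to 106 mm. Its roof has a slot 15 mm wide along y = 0, x -96 to -10 mm; the bolt's handle stands up through it.
- notch (a point): Middle of the side notch at the slot's -x end (x -85, y -15.5, z 88 mm): x -96 to -74 mm, open on the -y side, with no roof there and no -y wall above z 82 mm, so the handle can turn down to -y and lie level in it.
- bolt: Loose brass bolt in the housing, a bar 22 mm in diameter, 0.3 kg, 1.5 mm play. Origin: on the bar's axis (z 88 mm) under the handle; the bar reaches 85 mm to its own +x (tip) and 35 mm to -x. The handle, 12 mm thick, points along its own z. At the start it is upright, origin at x -34 to -22, the tip 17 to 29 mm deep in the lid block's bore; tip clear below x -51; stopped by the slot's end at x -90.
- bolt_knob (a point): Centre of the black ball, 20 mm in diameter, on the end of the bolt's handle, 55 mm from the bar's axis (z 143 mm upright, about 88 mm laid down). The bolt stays where left, by light friction: sliding takes 1 to 2 N; the slot keeps the handle within 25 deg of upright except at the notch, where it must be pushed over to -y and down (it may drop by itself from about halfway).
- lid (a joint): How far the lid has slid, m: 0 shut, 0.085 fully open against its stop. It slides towards the chest's +y and takes about 2 N; the bolt blocks it while its tip is in the block. It stays where it is left.
- lid_block (a point): Centre of the dark wooden block fixed on the lid, 34 (chest x) x 60 (chest y) x 48 mm high (z 65 to 113 mm), bored through along x for the bolt (bore 28 mm square). At chest x 51 mm, y 0 when shut, z 89 mm. Push it on its -y face to open the lid.
- bottle: Bystander: green bottle, 66 mm in diameter, 225 mm tall, upright. Origin: centre of its underside.
- mug: Bystander: white mug, 80 mm in diameter, 95 mm tall, handle on its own +y reaching some 70 mm from its axis. Origin: centre of its underside.
- candle: Bystander: brass candlestick with a white candle, foot 76 mm in diameter, candle 36 mm in diameter, 218 mm tall in all. Origin: centre of its underside.
- cardbox: Bystander: red box, 72 (its x) x 122 (its y) x 34 mm high. Origin: centre of its underside.
Mind the look-alikes: they are no part of the job. What is meant by the bolt is not purple or turquoise, and is the smaller of those in its own colour.

How it is judged (in metres and radians):
On the way, in this order (a step that is already met when the one before it is completed fails the run):
1. the bolt is drawn clear of the lid's block while the lid is shut (x of bolt in the frame of chest below -0.055 m and value of joint lid below 0.01 m), for 0.1 s.
2. the bolt's handle lies down in the side notch, the lid still shut (x of bolt in the frame of chest below -0.072 m and angle between bolt's own z axis and vertical above 1.1 rad and y of bolt_knob in the frame of chest below -0.035 m and value of joint lid below 0.01 m), for 0.2 s.
3. the lid is slid open (value of joint lid above 0.072 m), for 0.1 s.
At the end, for the whole second after the job is handed in: The bolt's origin is beyond x -72 mm in the chest's frame with the handle laid down at least 63 degrees from upright in the notch (ball beyond y -35 mm), at rest; the lid is open by more than 72 of its 85 mm; the bottle, mug, candlestick and card box stand upright within 20 mm of where they were (x of bolt in the frame of chest below -0.072 m and angle between bolt's own z axis and vertical above 1.1 rad and y of bolt_knob in the frame of chest below -0.035 m and value of joint lid above 0.072 m and linear speed of bolt below 0.02 m/s and distance of each of bottle, mug, candle, cardbox from where it was at the start of the episode below 0.02 m and angle between each of bottle, mug, candle, cardbox's own z axis and vertical below 0.2 rad); the robot touches nothing.
It fails at once if the bottle is shifted by more than 20 mm or tipped (distance of bottle from where it was at the start of the episode above 0.02 m or angle between bottle's own z axis and vertical above 0.2 rad).
It fails at once if the mug is shifted by more than 20 mm or tipped (distance of mug from where it was at the start of the episode above 0.02 m or angle between mug's own z axis and vertical above 0.2 rad).
It fails at once if the candlestick is shifted by more than 20 mm or tipped (distance of candle from where it was at the start of the episode above 0.02 m or angle between candle's own z axis and vertical above 0.2 rad).
It fails at once if the card box is shifted by more than 20 mm or tipped (distance of cardbox from where it was at the start of the episode above 0.02 m or angle between cardbox's own z axis and vertical above 0.2 rad).
It also fails if it takes over 54 s, if anything falls off the work surface, if the arm or the gripper's body presses on something with over 40 N, if the wrist force passes 120 N, or if a joint passes its speed limit or range.

### The arm

A 6-joint arm with a two-finger parallel gripper is mounted at the origin on the work surface. World frame = base frame: x ahead of the robot, y to its left, z up, the work surface at z = 0. Lengths are in m, angles in degrees, forces in N, time in s.
With the tool pointing down it reaches from about 0.275 to 0.725 m from the base axis. Payload 5.6 kg.
Tool frame: the origin (TCP) lies at the very end of the fingers, on their centre line; the grasp point (between the pads) lies 19 mm behind it; z points along the fingers, y is the line along which they close (so a half turn about z gives the same grasp; the last joint's range is limited). The gripper opens to 85 mm and grips with 20 to 120 N. Pads are 22 mm wide; open, the fingers measure 114 mm over their backs; the gripper's body (76 mm by 85 mm) begins 54 mm behind the grasp point. The pads swing forward as they close: fully open they stand 13 mm farther back than shut.
Start: joints at [-57.319, 14.616, 6.199, 0, -81.583, -16.306], TCP at [0.155, -0.528, 0.231] pointing down, gripper open.
Joint ranges: [-168.99, 168.99], [-69.2, 112.95], [-62.41, 85.93], [-164.36, 98.24], [-168.68, -3.75], [-174.98, 174.98]. Speed limits (degrees/s): [147.25, 147.25, 180, 180, 180, 180].

### API

Orientations are given as a 3x3 rotation matrix whose columns are the frame's x, y, z axes.
In Python, from rig import env, ungrasp, close, kinematics, sensors, optics, workorder gives the robot as it stands. Calls block until the motion is done:
- env.goto(position, orientation): joint-space move of the TCP to a pose.
- env.move_l(position, rotation=None, max_speed=0.15, force_limit=None): straight line of the TCP; rotation=None keeps the orientation; max_speed is the mean speed in m/s. With force_limit (N) it stops when the force on the tool has changed by that much, and returns True; else False.
- env.move_j(angles): joint-space move.
- ungrasp() and close(): open the fingers fully, or close them until they stop; the grip force is fixed at half the most.
- env.sleep(seconds).
- kinematics.inverse_kinematics(position, orientation): joint angles nearest the present ones, or None.
- sensors.state(): the state.
- optics.grab_frame(name): name is "scene" or "top"; returns a dict with "img" (420x560x3 uint8, red, green, blue), "camera_matrix" (3x3 intrinsics, pixels), "dist" ([k1, k2, p1, p2, k3] as OpenCV has them; the pictures are not rectified), "position" and "rotation" of the camera in the world. Camera axes: x right, y up, looking along -z (the intrinsics and any distortion apply to the point x, -y, -z); pixel columns grow to the right and rows downward; lengths in m; the calibration is good to about 2 mm. A picture is of the moment at which its call begins. There is no depth.
A pose or a line that the arm cannot do raises env.PlanningError and nothing moves.
- workorder.finish_job(): hands the job in; it is judged then, once.
The state is a dict: "t": time; "joints": joint angles; "joint_vel": joint speeds; "joint_efforts": joint torques, N m; "position": TCP position; "tcp_rot": TCP orientation; "ft_force": force on the tool from outside, world axes, zero at the start; "wrist_torque": the same for the moment, N m; "grip_width": finger opening in m; "grasp_force": force on a finger pad.
Only numpy, scipy, OpenCV 4.12 (cv2) and the standard library are available. Lean on these libraries where they do the work, as an engineer would, in place of code of your own. Each camera call takes 0.05 s, during which the arm holds its last target. There are 200 camera calls.

## Working session

There is one attempt and no reset: what is moved stays moved. The work goes in short steps, each a Python script; the robot and the scene stay as the last script left them, time stands still between calls to the robot, and variables do not carry over. Pictures are saved under pics/ and viewed, at most 10 in all, crops included, and the job is handed in when it is done.

```bash
mkdir -p pics; ls; python3 - <<'E'
from rig import env,optics,sensors
import cv2
for n in("scene","top"):
    f=optics.grab_frame(n); cv2.imwrite(f"pics/{n}0.png",f["img"][:,:,::-1])
    print(n,f["camera_matrix"],f["dist"],f["position"],f["rotation"])
E
```

```text
pics
scene [[510.53464954   0.         271.26190444]
 [  0.         510.53464954 206.59562785]
 [  0.           0.           1.        ]] [0.0220652 0.        0.        0.        0.       ] [ 1.08996057 -0.57186454  0.75713724] [[ 0.72200055 -0.43820543  0.53543553]
 [ 0.6916385   0.43613985 -0.57568934]
 [ 0.01874543  0.78597585  0.61797296]]
top [[453.54481832   0.         282.34915914]
 [  0.         453.54481832 214.98863152]
 [  0.           0.           1.        ]] [-0.00171843  0.          0.          0.          0.        ] [0.40796625 0.02818685 1.20431329] [[ 0.02747779  0.99389418 -0.10686127]
 [-0.99956706  0.02844384  0.00752634]
 [ 0.01051994  0.1066082   0.99424545]]
```

View pics/scene0.png

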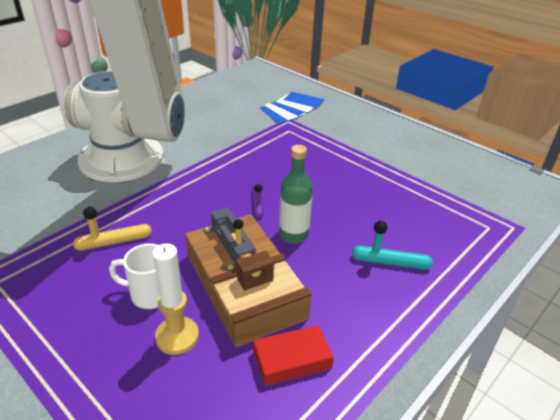

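View pics/top0.png

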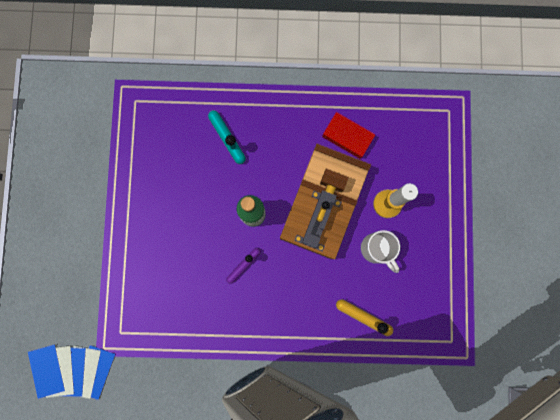

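The pictures show the chest at about (327,203) in the top view, with its +x running up and slightly right. The bottle (251,210) is on its +y side, and the mug (382,250) and candlestick (390,203) are on its -y side. The red box (349,134) is beyond its lid end.

Bolt candidates in the top view: turquoise (228,138), purple (244,266), large brass (364,317), and small brass in the housing (323,208). The last one fits, as the smaller of the two brass ones and seated in the dark housing. I'll confirm it with an enlarged crop.

```bash
python3 - <<'E'
import cv2
a=cv2.imread("pics/top0.png")[135:270,265:425]; cv2.imwrite("pics/topc.png",cv2.resize(a,None,fx=4.4,fy=4.4,interpolation=cv2.INTER_CUBIC))
a=cv2.imread("pics/scene0.png")[195:345,175:335]; cv2.imwrite("pics/scenec.png",cv2.resize(a,None,fx=4,fy=4,interpolation=cv2.INTER_CUBIC))
E
```

```text
(no output)
```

View pics/topc.png

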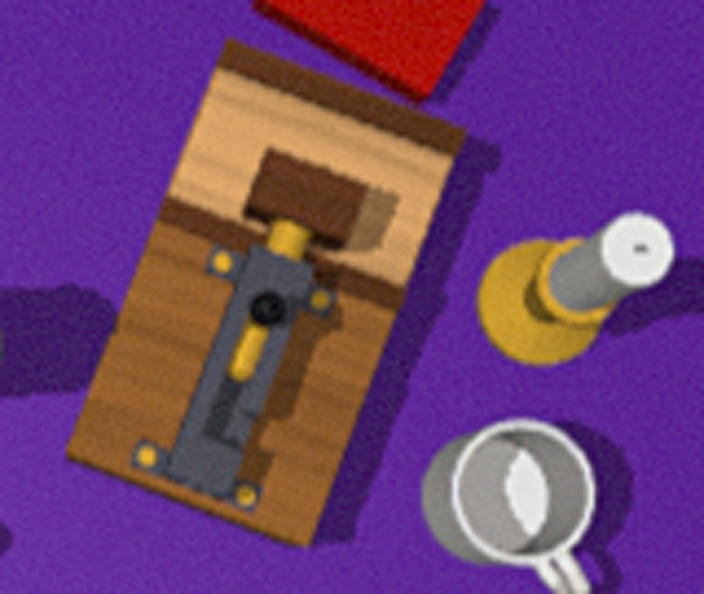

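View pics/scenec.png

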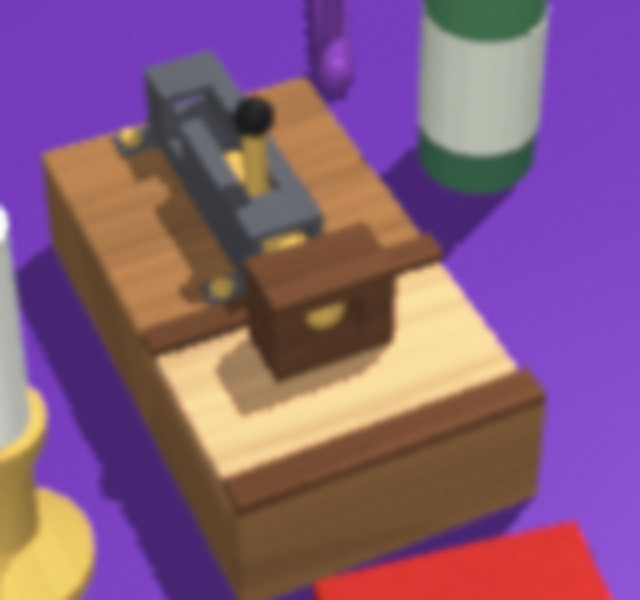

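The crops confirm it: a small brass bolt in the grey housing, its black ball at top px (325.9,205) and scene px (238.6,223.9). Next I'll fit the chest pose from both views.

```bash
cat > h.py <<'E'
import numpy as np, cv2
from scipy.optimize import least_squares
from rig import optics
def cams():
    return {n:optics.grab_frame(n) for n in("top","scene")}
def proj(f,P):
    R=np.array(f["rotation"]);D=np.diag([1.,-1,-1])
    Rc=D@R.T; t=-Rc@np.array(f["position"])
    return cv2.projectPoints(np.atleast_2d(np.asarray(P,float)),cv2.Rodrigues(Rc)[0],t,np.array(f["camera_matrix"]),np.array(f["dist"]))[0][:,0]
def onplane(f,uv,z):
    p=cv2.undistortPoints(np.array([[uv]],float),np.array(f["camera_matrix"]),np.array(f["dist"]))[0,0]
    d=np.array(f["rotation"])@[p[0],-p[1],-1]; o=np.array(f["position"]); return o+d*(z-o[2])/d[2]
tc=lambda u,v:((u+.5)/4.4-.5+265,(v+.5)/4.4-.5+135)
sc=lambda u,v:((u+.5)/4-.5+175,(v+.5)/4-.5+195)
def chest(p,P):
    c,s=np.cos(p[2]),np.sin(p[2]); return np.array([p[0],p[1],0])+np.atleast_2d(P)@np.array([[c,s,0],[-s,c,0],[0,0,1]])
E
python3 - <<'E'
from h import *
F=cams()
m=.001
T=[((-130,75,65),tc(68,458)),((-130,-75,65),tc(306,546)),((130,75,71),tc(232,40)),((130,-75,71),tc(466,130))]
S=[((-130,-75,65),sc(45,155)),((-130,75,65),sc(308,78)),((130,-75,71),sc(240,512)),((130,75,71),sc(545,400))]
bt,bs=tc(268,308),sc(255,116)
def res(p,cam):
    r=[]
    for f,L in((F["top"],T),(F["scene"],S)):
        if cam in(None,f is F["top"]): r.append(proj(f,chest(p,np.array([a for a,_ in L])*m))-[b for _,b in L])
    return np.concatenate(r).ravel()
for cam in(None,True,False):
    q=least_squares(res,[.45,-.05,-.35],args=(cam,)); print(cam,q.x,np.degrees(q.x[2]),q.fun.round(1))
p=least_squares(res,[.45,-.05,-.35],args=(None,)).x; np.save("p.npy",p)
def inch(P): return (chest([0,0,-p[2]],P-np.array([p[0],p[1],0]))[0]*1000).round(1)
print("ball top",inch(onplane(F["top"],bt,.143)),"scene",inch(onplane(F["scene"],bs,.143)))
for n,uv,z in(("candle foot",tc(541,302),.008),("candle top",tc(638,249),.218),("mug rim",tc(524,490),.095),("mug handle",tc(580,592),.07),("bottle top",(248,203),.225),("cardbox corner",tc(420,102),.034)):
    P=onplane(F["top"],uv,z); print(n,P.round(3),inch(P))
E
```

```text
None [ 0.57201284 -0.08927705 -0.3500779 ] -20.05798596912782 [-0.8 -2.1  0.8 -0.  -0.5 -1.6  1.1 -0.7 -1.4 -0.9 -0.4 -1.  -0.8 -0.7
  0.4 -1.3]
True [ 0.56919845 -0.08894727 -0.34495146] -19.76426300589129 [-0.8 -0.8  1.   1.1 -1.  -0.5  0.8  0.1]
False [ 0.57437955 -0.09011535 -0.35405238] -20.28570716011259 [-0.8 -0.3  0.4 -0.3 -0.5  0.3  0.9 -0.1]
ball top [-23.9  -0.  143. ] scene [-23.7   0.9 143. ]
candle foot [ 0.576 -0.261  0.008] [  62.5 -159.5    8. ]
candle top [ 0.575 -0.259  0.218] [  60.6 -158.1  218. ]
mug rim [ 0.458 -0.23   0.095] [ -58.7 -171.6   95. ]
mug handle [ 0.402 -0.268  0.07 ] [ -98.  -226.2   70. ]
bottle top [0.537 0.096 0.225] [-96.2 162.3 225. ]
cardbox corner [ 0.691 -0.181  0.034] [143.5 -45.6  34. ]
```

```bash
cat >> h.py <<'E'
from rig import env,ungrasp,close,kinematics,sensors
p=np.load("p.npy")
def W(x,y,z): return chest(p,np.array([x,y,z])*.001)[0]
def inch(P): return (chest([0,0,-p[2]],P-np.array([p[0],p[1],0]))[0]*1000).round(1)
def ori():
    c,s=np.cos(p[2]),np.sin(p[2]); best=None
    for k in(1,-1):
        y=k*np.array([c,s,0]);z=np.array([0,0,-1.]);R=np.c_[np.cross(y,z),y,z]
        q=kinematics.inverse_kinematics(W(-24,0,230),R)
        if q is not None and (best is None or abs(q[5])<best[0]): best=(abs(q[5]),R)
    return best[1]
def st(s=""):
    a=sensors.state(); print(s,"t",round(a["t"],2),"tcp",inch(np.array(a["position"])),"F",np.round(a["ft_force"],1),"w",round(a["grip_width"]*1000,1),"g",round(a["grasp_force"],1))
E
python3 - <<'E'
from h import *
R=ori(); print(R)
env.goto(W(-24,0,230),R); st("above")
print(env.move_l(W(-24,0,130),max_speed=.1,force_limit=8)); st("down")
close(); st("grip")
f=optics.grab_frame("scene"); a=f["img"][130:330,140:360,::-1]; cv2.imwrite("pics/s1.png",cv2.resize(a,None,fx=3,fy=3,interpolation=cv2.INTER_CUBIC))
E
```

```text
[[-0.34297098 -0.939346    0.        ]
 [-0.939346    0.34297098  0.        ]
 [-0.         -0.         -1.        ]]
above t 2.33 tcp [-23.9  -0.8 230.1] F [-0.6  0.2 -0.8] w 85.5 g 0.0
False
down t 3.48 tcp [-2.350e+01  1.000e-01  1.307e+02] F [ 0.5 -0.5  0.6] w 85.7 g 0.0
grip t 4.13 tcp [-23.7   0.  130.4] F [-0.8  0.2  3.3] w 16.5 g 58.5
```

View pics/s1.png

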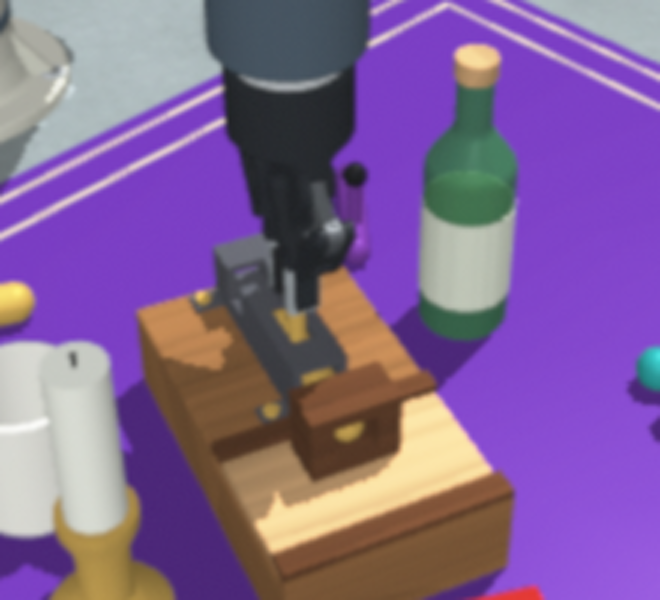

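The fingers hold the ball at px (295,275) of this crop, and the bolt is still in the block. Drawing it now.

```bash
python3 - <<'E'
from h import *
R=ori()
print(env.move_l(W(-86,0,130.4),rotation=R,max_speed=.06,force_limit=15)); st("drawn")
env.sleep(.15)
f=optics.grab_frame("scene"); a=f["img"][130:330,140:360,::-1]; cv2.imwrite("pics/s2.png",cv2.resize(a,None,fx=3,fy=3,interpolation=cv2.INTER_CUBIC))
E
```

```text
False
drawn t 5.37 tcp [-86.7  -0.2 130.3] F [-2.7  1.6  6.6] w 16.4 g 58.9
```

View pics/s2.png

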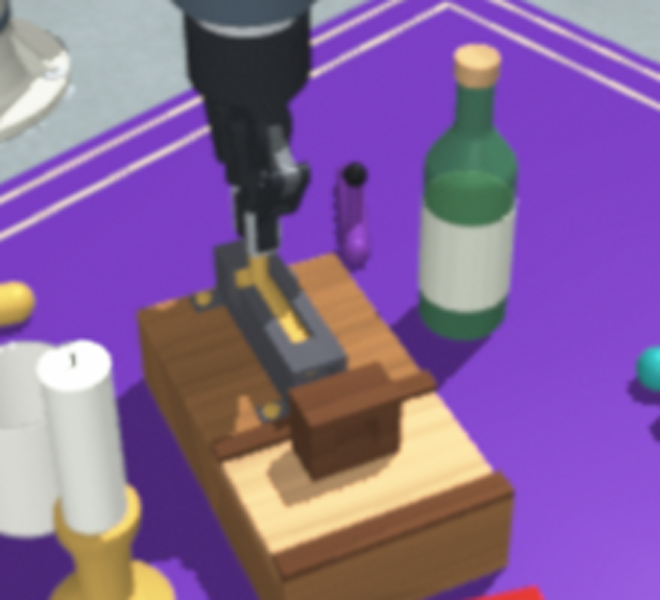

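The bore is empty and the bolt is drawn, with the handle at the notch. I'll swing the ball along its arc to -y.

```bash
python3 - <<'E'
from h import *
R=ori()
for a in range(10,91,10):
    r=np.radians(a); hit=env.move_l(W(-86,-55*np.sin(r),88+55*np.cos(r)-12.6),rotation=R,max_speed=.06,force_limit=15)
    st(a)
    if hit: print("HIT"); break
f=optics.grab_frame("scene"); a=f["img"][130:330,140:360,::-1]; cv2.imwrite("pics/s3.png",cv2.resize(a,None,fx=3,fy=3,interpolation=cv2.INTER_CUBIC))
E
```

```text
10 t 5.88 tcp [-86.   -9.  129.8] F [-1.9  3.8  5.9] w 16.4 g 59.0
20 t 6.18 tcp [-85.5 -18.6 127.5] F [-1.   0.8  5.7] w 16.4 g 60.0
30 t 6.49 tcp [-85.1 -27.5 123.8] F [-0.6  0.2  6. ] w 16.8 g 61.9
40 t 6.8 tcp [-84.5 -35.5 118.8] F [-0.4 -1.1  7.7] w 16.5 g 63.5
50 t 7.11 tcp [-83.9 -42.5 112.4] F [ 0.6 -1.7  9. ] w 16.5 g 64.8
60 t 7.42 tcp [-84.  -48.3 104.4] F [ 0.5 -4.3  8.8] w 16.6 g 65.7
70 t 7.72 tcp [-84.5 -52.3  95.2] F [-0.4 -2.7  6.2] w 16.1 g 69.2
80 t 8.03 tcp [-84.3 -54.8  85.8] F [ 0.6 -4.1  6.1] w 16.5 g 75.8
90 t 8.34 tcp [-84.9 -54.8  75.7] F [ 2.5 -1.3  3.3] w 16.4 g 80.1
```

View pics/s3.png

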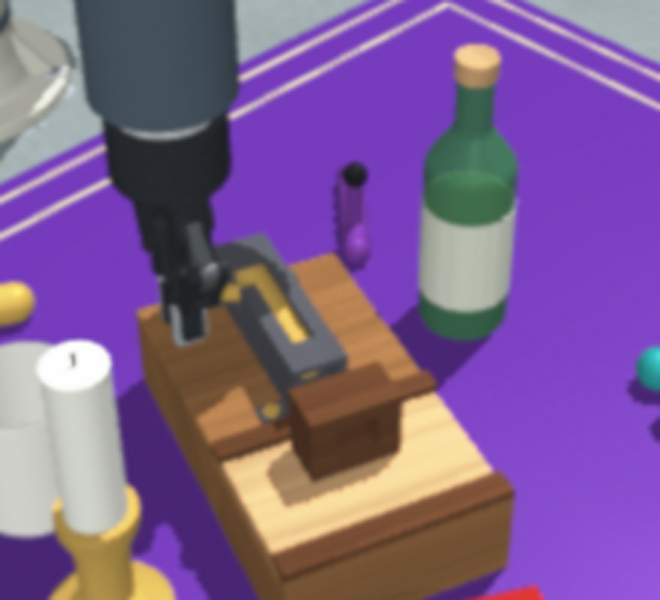

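The handle lies level in the notch, with the ball between the fingers at about px (185,310). I'll release, back off straight up and check that it stays.

```bash
python3 - <<'E'
from h import *
R=ori()
ungrasp(); env.sleep(.3); st("open")
env.move_l(W(-85,-55,210),rotation=R,max_speed=.12); close()
env.move_l(W(51,-58,200),rotation=R,max_speed=.2); st("over lid")
f=optics.grab_frame("top"); a=f["img"][135:270,265:425,::-1]; cv2.imwrite("pics/t4.png",cv2.resize(a,None,fx=3,fy=3,interpolation=cv2.INTER_CUBIC))
f=optics.grab_frame("scene"); b=f["img"][195:330,175:335,::-1]
cv2.imwrite("pics/t4.png",cv2.resize(np.hstack([a,b]),None,fx=2.4,fy=2.4,interpolation=cv2.INTER_CUBIC))
E
```

```text
open t 9.37 tcp [-86.  -55.   75.4] F [ 0.4  0.9 -0.6] w 85.5 g 0.0
over lid t 12.24 tcp [ 50.6 -58.  200. ] F [-0.7  0.2 -0.4] w 0.3 g 0.0
```

View pics/t4.png

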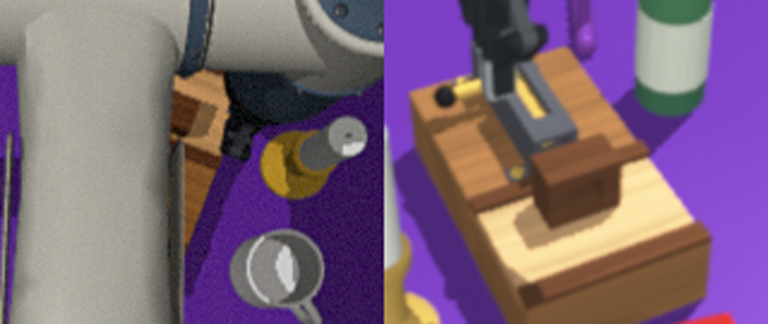

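The handle is parked in the notch (ball at px (445,97) of the right half), the bore is empty and the bystanders stand where they were. I'll push the lid open.

```bash
python3 - <<'E'
from h import *
R=ori()
print(env.move_l(W(51,-58,88),rotation=R,max_speed=.12,force_limit=10)); st("down")
print(env.move_l(W(51,46,88),rotation=R,max_speed=.07,force_limit=15)); st("pushed")
env.move_l(W(51,25,88),rotation=R,max_speed=.1)
env.move_l(W(51,10,230),rotation=R,max_speed=.2)
env.move_l(W(-60,-40,300),rotation=R,max_speed=.25); st("clear")
f=optics.grab_frame("scene"); b=f["img"][130:390,90:360,::-1]
cv2.imwrite("pics/s5.png",cv2.resize(b,None,fx=2.2,fy=2.2,interpolation=cv2.INTER_CUBIC))
E
```

```text
False
down t 13.43 tcp [ 51.6 -57.9  89. ] F [ 1.1  0.  -0.1] w -0.3 g 0.0
False
pushed t 15.06 tcp [50.9 44.6 87.9] F [-2.7 -5.2  1.7] w -0.0 g 2.8
clear t 16.99 tcp [-60.1 -39.7 298.7] F [ 0.1 -0.5 -1. ] w 0.2 g 0.0
```

View pics/s5.png

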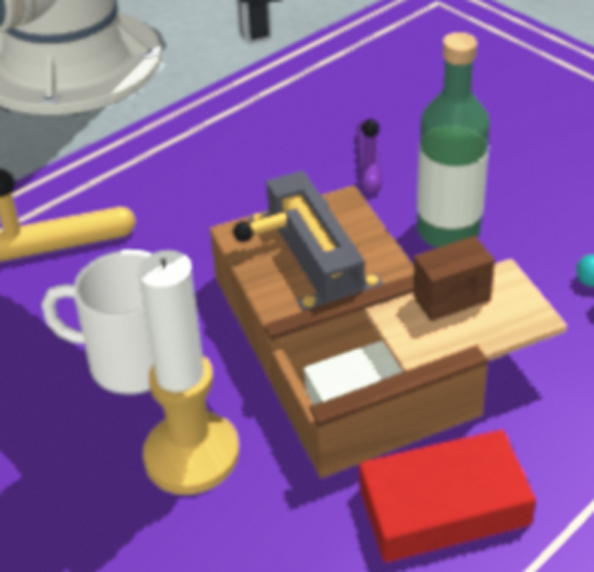

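The lid is open, the handle lies in the notch with its ball at px (243,231), and the bystanders are unmoved. One numeric check of the lid's edge at px (367,310), then hand in.

```bash
python3 - <<'E'
from h import *
from rig import workorder
f=optics.grab_frame("scene")
e=inch(onplane(f,(367.5/2.2-.5+90,310.5/2.2-.5+130),.065)); b=inch(onplane(f,(243.5/2.2-.5+90,231.5/2.2-.5+130),.088)); print("edge (y=-75+travel)",e,"ball",b)
if e[1]>2 and b[1]<-38: print(workorder.finish_job())
E
```

```text
edge (y=-75+travel) [31.7 12.7 65. ] ball [-84.6 -56.   88. ]
the job is handed in; nothing more can be done
None
```

The job is handed in: the bolt was drawn and is parked with its handle down in the notch (ball measured at y -56 mm). The lid was then slid open to about its 85 mm stop, the bottle, mug, candlestick and card box look unmoved in the last picture, and no verdict was returned.

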